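# Build up the vacuum filter head

## Task

Build up the filter head on the steel vacuum stand, piece by piece in this order: lay the perforated steel support screen flat in the middle of the stand's head, the white filter disc squarely on top of it, then set the funnel foot-down over the two discs so that it is fully seated and centred, and last close the funnel with the blue lid, fully down. Lower each piece into place rather than dropping it, and leave the reagent bottle, the tube rack and the forceps where they are.

Things in the scene. Friction and masses are not known exactly. Their poses are not given: they have to be found in the camera images.
- stand: Fixed steel vacuum filter stand: round body 90 mm across, 62 mm high, then a neck and a flat round head 66 mm across, its face 100 mm above the bench, without lip (thin black circle 51 mm across, black drain spot in the centre). Origin: on the axis of body and head, at bench level; z up. Hose nozzle to +x (to 85 mm from the axis), stopcock with blue lever to -x (66 mm), under 62 mm high.
- screen: Support screen: loose round steel disc with a pattern of dark holes through it, 47 mm across, 6 mm thick, about 55 g, lying flat on the bench. Origin: centre of the underside; z up. Same either way up.
- filter: Sintered filter disc: loose plain off-white rigid disc, 47 mm across, 7 mm thick, about 20 g, lying flat on the bench. Origin: centre of the underside; z up. Same either way up.
- funnel: Loose steel tube, 56 mm outside, 50 inside, open, upright on a wider foot; 85 mm high, 240 g. Origin: centre of the underside. Foot: lowest 14 mm, skirt 73 mm across at the bottom, hollow below, 9 mm deep, 60 mm wide at its mouth and 55 at its end; there a shoulder rests on the upper disc, so the skirt surrounds both discs and ends 4 mm above the stand's head. Grip the tube above the foot.
- lid: Loose blue plastic lid with a round knob, right way up, 50 g. Origin: centre of the underside; z up. Lowest 8 mm: plug tapering from 46 down to 38 mm across, which enters the funnel's 50 mm mouth; then a plate 62 mm across, 5 mm thick, which rests on the funnel's rim; on top the knob, 20 mm across, 20 mm high (33 mm in all).
- bottle: Bystander, leave alone: loose closed pale reagent bottle with blue cap, 70 mm across, 145 mm high. Origin: centre of the underside. It stands in the far part of the bench on the side opposite to the stand.
- rack: Bystander, leave alone: loose white tube rack 85 x 135 x 36 mm (44 mm with the small coloured tube caps), at the far middle of the bench. Origin: centre of the underside; the long side runs along its y.
- forceps: Bystander, leave alone: loose steel filter forceps 120 mm long, 18 mm wide, 6 mm high, lying on the bench between the pieces and the tube rack. Origin: middle of the length, at bench level; the length runs along its x.
Things that resemble listed ones, but are neither listed nor needed, are in the scene too. What is shaped like the funnel but orange is not meant.

How it is judged:
On the way, in this order (a step that is already met when the one before it is completed fails the run):
1. the perforated screen lies flat and centred on the stand's head, released (horizontal distance between screen and stand below 0.007 m and z of screen in the frame of stand between 0.0975 and 0.1025 m and angle between screen's own z axis and vertical below 0.06 rad and linear speed of screen below 0.01 m/s and angular speed of screen below 0.1 rad/s and contact force between the fingers and screen below 0.05 N), for 0.2 s.
2. the white filter disc lies flat and centred on the screen, released (horizontal distance between screen and stand below 0.007 m and z of screen in the frame of stand between 0.0975 and 0.1025 m and angle between each of screen, filter's own z axis and vertical below 0.06 rad and linear speed of each of screen, filter below 0.01 m/s and angular speed of each of screen, filter below 0.1 rad/s and horizontal distance between filter and screen below 0.007 m and z of filter in the frame of stand between 0.1035 and 0.1085 m and contact force between the fingers and filter below 0.05 N), for 0.2 s.
3. the funnel stands fully down over both discs, released (horizontal distance between screen and stand below 0.007 m and z of screen in the frame of stand between 0.0975 and 0.1025 m and angle between each of screen, filter, funnel's own z axis and vertical below 0.06 rad and linear speed of each of screen, filter, funnel below 0.01 m/s and angular speed of each of screen, filter, funnel below 0.1 rad/s and horizontal distance between filter and screen below 0.007 m and z of filter in the frame of stand between 0.1035 and 0.1085 m and horizontal distance between funnel and stand below 0.008 m and z of funnel in the frame of stand between 0.1015 and 0.1065 m and contact force between the fingers and funnel below 0.05 N), for 0.2 s.
4. the lid is fully down in the funnel's mouth, released (horizontal distance between screen and stand below 0.007 m and z of screen in the frame of stand between 0.0975 and 0.1025 m and angle between each of screen, filter, funnel, lid's own z axis and vertical below 0.06 rad and linear speed of each of screen, filter, funnel, lid below 0.01 m/s and angular speed of each of screen, filter, funnel, lid below 0.1 rad/s and horizontal distance between filter and screen below 0.007 m and z of filter in the frame of stand between 0.1035 and 0.1085 m and horizontal distance between funnel and stand below 0.008 m and z of funnel in the frame of stand between 0.1015 and 0.1065 m and horizontal distance between lid and funnel below 0.006 m and z of lid in the frame of stand between 0.1785 and 0.1835 m and contact force between the fingers and lid below 0.05 N), for 0.2 s.
At the end, for the whole second after the job is handed in: On the stand from the bottom up: screen (within 7 mm of the axis), filter disc (7 mm of the screen), funnel resting on it (8 mm of the axis), lid plate on the rim (6 mm of the funnel axis); each within 2.5 mm of its height, upright within 0.06 rad, released, at rest (all of step 4 and contact force between the fingers and screen below 0.05 N and contact force between the fingers and filter below 0.05 N and contact force between the fingers and funnel below 0.05 N); the robot touches nothing.
It fails at once if the reagent bottle is pushed more than 25 mm or tipped (distance of bottle from where it was at the start of the episode above 0.025 m or angle between bottle's own z axis and vertical above 0.3 rad).
It fails at once if the tube rack is pushed more than 25 mm or tipped (distance of rack from where it was at the start of the episode above 0.025 m or angle between rack's own z axis and vertical above 0.3 rad).
It fails at once if the forceps is pushed more than 25 mm or tipped (distance of forceps from where it was at the start of the episode above 0.025 m or angle between forceps's own z axis and vertical above 0.3 rad).
It fails at once if a piece is dropped (falls free for more than about 18 mm) ((contact force between the fingers and screen below 0.01 N and linear speed of screen above 0.6 m/s) or (contact force between the fingers and filter below 0.01 N and linear speed of filter above 0.6 m/s) or (contact force between the fingers and funnel below 0.01 N and linear speed of funnel above 0.6 m/s) or (contact force between the fingers and lid below 0.01 N and linear speed of lid above 0.6 m/s)).
It also fails if it takes over 112 s, if anything falls off the work surface, if the arm or the gripper's body presses on something with over 40 N, if the wrist force passes 120 N, or if a joint passes its speed limit or range.

## Robot

A 6-joint arm with a two-finger parallel gripper is mounted at the origin on the work surface. World frame = base frame: x ahead of the robot, y to its left, z up, the work surface at z = 0. Lengths are in m, angles in rad, forces in N, time in s.
With the tool pointing down it reaches from about 0.275 to 0.725 m from the base axis. Payload 5.6 kg.
Tool frame: the origin (TCP) lies midway between the tips of the shut fingers; the grasp point (between the pads) lies behind it (r.hold_point_z is the z of the grasp point in the tool frame, in m); z points along the fingers, y is the line along which they close (so a half turn about z gives the same grasp; the last joint's range is limited). The gripper opens to 85 mm and grips with 20 to 120 N. Pads are 22 mm wide; open, the fingers measure 114 mm over their backs; the gripper's body (76 mm by 85 mm) begins 54 mm behind the grasp point. The pads swing forward as they close: fully open they stand 13 mm farther back than shut.
Start: joints at [0.285, 0.255, 0.108, 0, -1.424, -0.285], TCP at [0.55, 0, 0.231] pointing down, gripper open.
Joint ranges: [-2.95, 2.95], [-1.21, 1.97], [-1.09, 1.5], [-2.87, 1.71], [-2.94, -0.07], [-3.05, 3.05]. Speed limits (rad/s): [2.57, 2.57, 3.14, 3.14, 3.14, 3.14].

## Interface

Orientations are given as a unit quaternion [w, x, y, z].
In Python, from workcell import status, viewer, r gives the robot as it stands.
- The arm moves only by the tool arm_command, never from a script. Its argument "commands" is a list of rows, each a list of 7 numbers: the opening, from 0 (shut) to 1 (fully open), then the shift along the world's x, y, z in cm, then the turn, a rotation vector about the world's x, y, z in rad. In form: [[grip, tx, ty, tz, ax, ay, az], ...]. A call has 1 to 12 rows; each row is the pose to reach, as a shift and turn from the pose commanded when the call began; what a row does not reach only later rows make up. A row lasts 1/8 s, in which the tool goes at most 62.5 mm and 10.7 degrees, less where a joint would pass 70% of its speed; a pose out of reach is approached as far as the arm can. A call with a gripper value outside its range is refused whole. The fingers move at their own pace and stop on an object; "grip_force" is the grip in N (left out, the last holds). Time passes only in rows, so rows that repeat a pose let the fingers close. It gives the time, the measured TCP pose, the force, the opening and the grip force at its end, in the units of the state.
- status.sense(): the state, without advancing time (a new reading comes with each control period).
- viewer.capture(name): name is "scene" or "side" or "wrist"; returns a dict with "image" (420x560x3 uint8, red, green, blue), "fovy" (degrees; the focal length in pixels is half the picture's height over the tangent of half this angle, whatever the lens; pixels are square), "cx", "cy" (the principal point, pixels), "position" and "rotation" of the camera in the world; the wrist camera has in their place "hand_eye" (4x4, takes a point from camera to tool coordinates, whose origin is the TCP and whose axes are the flange's). Camera axes: x right, y down, z forward; pixel columns grow to the right and rows downward; lengths in m; the calibration is good to about 2 mm. A picture is of the moment at which its call begins: read the wrist's pose just before it. There is no depth.
- r.finish_job(): hands the job in; it is judged then, once.
The state is a dict: "time_s": time; "qpos": joint angles; "qd": joint speeds; "joint_torque": joint torques, N m; "ee_pos": TCP position; "tool_rot": TCP orientation; "force": force on the tool from outside, world axes, zero at the start; "moment": the same for the moment, N m; "gripper_width": finger opening in m; "grasp_force": force on a finger pad.
Only numpy, scipy, OpenCV 4.12 (cv2) and the standard library are available. Lean on these libraries where they do the work, as an engineer would, in place of code of your own. Each camera call takes 0.05 s, during which the arm holds its last target. There are 200 camera calls.

## Working session

There is one attempt and no reset: what is moved stays moved. The work goes in short steps, Python scripts to look and compute and a tool call to move; the robot and the scene stay as the last step left them, time stands still between calls to the robot, and variables do not carry over. Pictures are saved under pics/ and viewed, at most 17 in all, crops included, and the job is handed in when it is done.

Besides the shell and the picture viewer there is one more tool, called after "Emit:" in YAML: its name, and indented under it one key for each argument. arm_command: Moves the arm, as the interface text tells. Its arguments: {"type":"object","properties":{"commands":{"type":"array"},"grip_force":{"type":"number"}},"required":["commands"]}

```bash
mkdir -p pics; ls; cat > h.py <<'E'
import numpy as np, cv2
from workcell import status, viewer, r
from scipy.spatial.transform import Rotation as R
def cap(n,save=None):
    s=status.sense(); c=viewer.capture(n)
    if 'hand_eye' in c:
        q=s['tool_rot']; T=np.eye(4); T[:3,:3]=R.from_quat([q[1],q[2],q[3],q[0]]).as_matrix(); T[:3,3]=s['ee_pos']
        M=T@np.array(c['hand_eye']); c['position']=M[:3,3]; c['rotation']=M[:3,:3]
    c['position']=np.array(c['position']); c['rotation']=np.array(c['rotation'])
    if c['rotation'].shape!=(3,3):
        q=c['rotation']; c['rotation']=R.from_quat([q[1],q[2],q[3],q[0]]).as_matrix()
    if save: cv2.imwrite('pics/'+save,c['image'][:,:,::-1]); np.save('pics/'+save+'.npy',c,allow_pickle=True)
    return c
def f(c): return 210/np.tan(np.radians(c['fovy'])/2)
def ray(c,u,v):
    d=c['rotation']@np.array([(u-c['cx'])/f(c),(v-c['cy'])/f(c),1.]); return c['position'],d
def plane(c,u,v,z):
    p,d=ray(c,u,v); return p+d*(z-p[2])/d[2]
def load(n): return np.load('pics/'+n+'.npy',allow_pickle=True).item()
def proj(c,P):
    q=c['rotation'].T@(np.array(P)-c['position']); return q[:2]/q[2]*f(c)+[c['cx'],c['cy']]
E
python3 - <<'E'
from h import *
for n in ['scene','side','wrist']:
    c=cap(n,n+'0.png'); print(n,c['fovy'],c['cx'],c['cy'],c['position'],c['rotation'].tolist(),c['image'].shape)
s=status.sense();print(s, r.hold_point_z)
E
```

```text
pics
scene 56.911219688295645 277.4907526037963 205.13937374797996 [0.99727255 0.42404868 0.70852707] [[-0.7129707667145553, 0.5191006446894774, -0.47138859393649757], [0.7010724941369472, 0.515225888908257, -0.49299050839067526], [-0.013040083399247282, -0.6819653980090671, -0.7312681807266574]] (420, 560, 3)
side 51.711925957308715 275.81809058412176 217.47054322408448 [ 0.09584666 -1.00497823  0.68640886] [[0.905631291047504, -0.20360995945148264, 0.371987834596505], [-0.42377203555972565, -0.46718177540649086, 0.7759886923181329], [0.015786910818707173, -0.8603976831327504, -0.5093786413922332]] (420, 560, 3)
wrist 70.53038772330433 281.4780112827018 208.3072325935837 [ 0.54873939 -0.07726569  0.37367953] [[-0.999999416302686, 0.0009862427812605994, -0.00044127028471938556], [0.0008085382891158124, 0.9539822061919183, 0.29986212921113475], [0.0007167008600514784, 0.2998615973984942, -0.9539824467701177]] (420, 560, 3)
{'time_s': 0.15, 'qpos': array([ 2.84622899e-01,  2.55597488e-01,  1.07292730e-01, -3.08782137e-04,
       -1.42388142e+00, -2.84630109e-01]), 'qd': array([-0.00096463, -0.00163194,  0.00285836,  0.00267059,  0.000221  ,
       -0.00028353]), 'joint_torque': array([-1.13390255e-03, -3.86942518e+01,  2.38082260e+01,  5.36670327e+00,
       -4.55894769e-03,  1.90294440e-05]), 'ee_pos': array([5.49635085e-01, 4.76095549e-05, 2.30614032e-01]), 'tool_rot': array([-5.36280119e-04, -7.07087996e-01,  7.07125208e-01,  4.67596709e-04]), 'force': array([ 0.25743075, -0.30421083,  0.1260941 ]), 'moment': array([ 0.05128333,  0.02350161, -0.01517956]), 'grasp_force': 0.0, 'gripper_width': 0.08536852860022075} -0.0187
```

View pics/scene0.png

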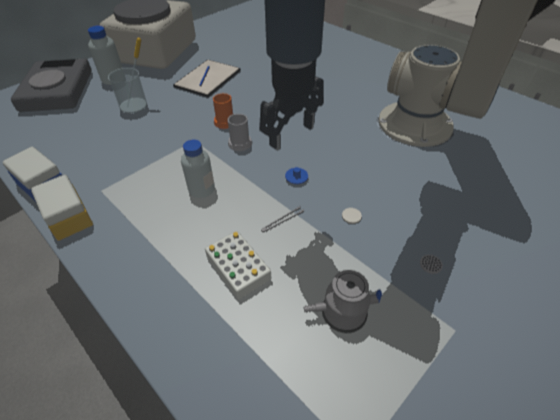

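View pics/side0.png

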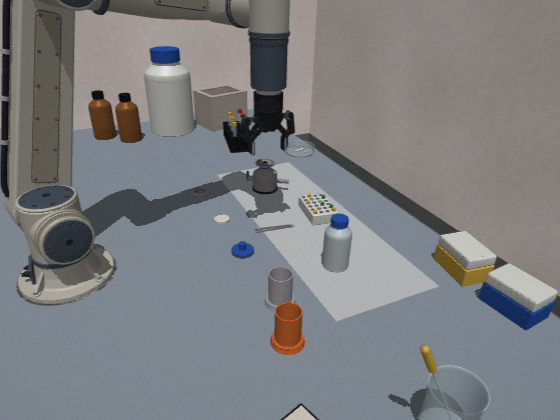

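View pics/wrist0.png

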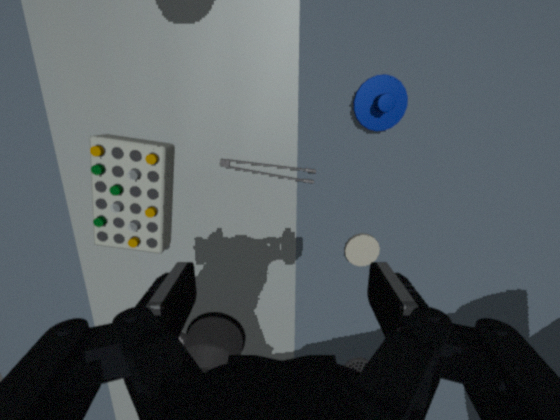

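The candidates, by scene pixel:
- Screen: dark perforated disc (431,264). The stand's head face (350,283) could be mistaken for it.
- Filter: off-white disc (352,215). Nothing similar but the glass dish, side view (300,148).
- Funnel: grey tube (238,130), not the orange one (223,110).
- Lid: blue with knob (297,176), not the blue bottle caps (192,147) and (97,32).
- Stand: (350,295).

I'll measure these and check the choice in a close crop.

```bash
python3 - <<'E'
from h import *
s=load('scene0.png'); d=load('side0.png'); w=load('wrist0.png')
P=lambda c,u,v,z: plane(c,u,v,z).round(4)[:2]
print('screen',P(s,431,264,.006),P(d,199,190,.006))
print('filter',P(s,352,215,.007),P(d,222,219,.007),P(w,362,250,.007))
print('lid plate',P(s,297,176,.013),P(d,243,251,.013),P(w,380,103,.013))
print('funnel top',P(s,238,121,.085),P(d,281,273,.085))
print('stand head',P(s,350,283,.1),P(d,265,163,.1),P(w,215,328,.1))
print('forceps',P(s,264,228,.003),P(s,300,210,.003),P(w,222,162,.003),P(w,316,178,.003)); print('bottle',P(s,192,150,.145),'rack',P(s,238,264,.03))
print('nozzle',P(s,306,310,.05),'lever',P(s,378,295,.05))
im=s['image'][:,:,::-1]
crop=lambda u,v:cv2.resize(im[v-45:v+45,u-60:u+60],None,fx=3,fy=3,interpolation=cv2.INTER_CUBIC)
cv2.imwrite('pics/crop.png',np.vstack([np.hstack([crop(420,255),crop(352,290)]),np.hstack([crop(245,130),crop(300,190)])]))
E
```

```text
screen [0.4328 0.3095] [0.4294 0.3045]
filter [0.4413 0.1018] [0.4377 0.0873] [0.4396 0.0973]
lid plate [ 0.439  -0.0832] [ 0.4315 -0.1043] [ 0.4356 -0.0902]
funnel top [ 0.4492 -0.3007] [ 0.4422 -0.3146]
stand head [0.6475 0.2436] [0.6434 0.2293] [0.6222 0.1474]
forceps [ 0.6167 -0.0216] [ 0.5149 -0.0007] [ 0.6227 -0.0214] [ 0.5048 -0.001 ]
bottle [ 0.651  -0.2195] rack [0.7369 0.0283]
nozzle [0.7219 0.2071] lever [0.602  0.2827]
```

View pics/crop.png

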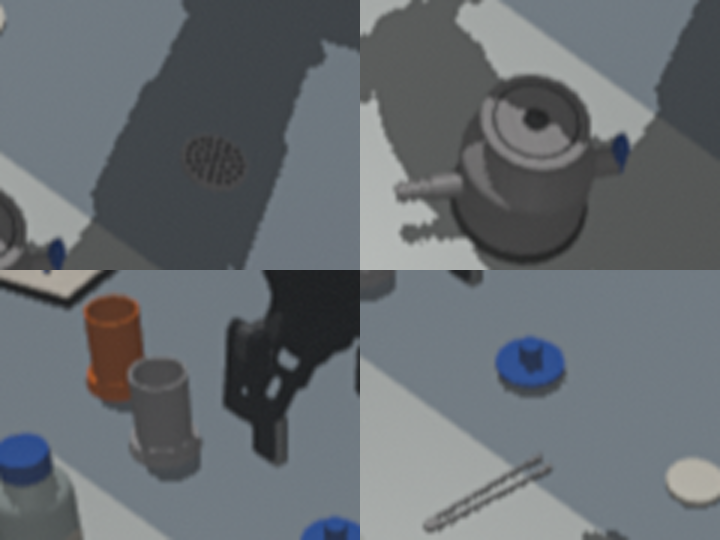

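The crop confirms the choice: the perforated screen is at (431,264), the stand's head at (352,284), the steel funnel sits beside the orange one, and the lid and filter match. Next I'll move to look down on the screen and stand.

Emit:
arm_command:
  commands:
    - [1, -1, 6, 0, 0, 0, 0]
    - [1, -2, 12, 0, 0, 0, 0]
    - [1, -2, 18, 0, 0, 0, 0]
    - [1, -2, 24, 0, 0, 0, 0]
    - [1, -2, 30, 0, 0, 0, 0]
    - [1, -2, 34, 0, 0, 0, 0]
    - [1, -2, 34, 0, 0, 0, 0]
    - [1, -2, 34, 0, 0, 0, 0]
    - [1, -2, 34, 0, 0, 0, 0]
    - [1, -2, 34, 0, 0, 0, 0]

```text
time_s: 1.4
ee_pos: [0.5302, 0.3392, 0.2317]
tool_rot: [0.0, -0.707, 0.707, -0.0]
force: [-0.1, -0.4, 0.2]
gripper_width: 0.0852
grasp_force: 0.0
```

```bash
python3 - <<'E'
from h import *
c=cap('wrist','w1.png'); print(status.sense()['ee_pos'],c['position'])
E
```

```text
[0.53019265 0.33927532 0.23167017] [0.52899359 0.26179904 0.37484196]
```

View pics/w1.png

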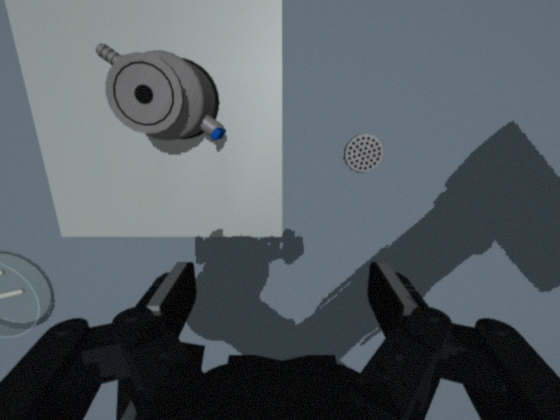

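Stand head with its drain at about (144,94), nozzle upper left, lever at (217,131); screen at (364,153). Now I'll fit them.

```bash
cat >> h.py <<'E'
def blob(mask,u,v,rad):
    m=np.zeros_like(mask); cv2.circle(m,(int(u),int(v)),rad,255,-1); m=cv2.morphologyEx(mask&m,cv2.MORPH_CLOSE,np.ones((5,5),np.uint8))
    cs,_=cv2.findContours(m,cv2.RETR_EXTERNAL,cv2.CHAIN_APPROX_NONE); k=max(cs,key=cv2.contourArea)
    return cv2.fitEllipse(cv2.convexHull(k))
def fit3(c,e,z):  # ellipse points cast on plane z -> centre, diameter
    p=cv2.ellipse2Poly((0,0),(1000,1000),0,0,359,5)/1000.
    a=np.radians(e[2]); Q=p*np.array(e[1])/2; Q=Q@np.array([[np.cos(a),np.sin(a)],[-np.sin(a),np.cos(a)]])+e[0]
    W=np.array([plane(c,u,v,z)[:2] for u,v in Q]); (cx,cy),_=W.mean(0),0
    return np.array([cx,cy]).round(4), round(2*np.mean(np.linalg.norm(W-[cx,cy],axis=1)),4)
E
python3 - <<'E'
from h import *
c=load('w1.png'); im=c['image'].astype(int); g=im.sum(2)//3
# screen: less blue-saturated than bench
sat=(im[:,:,2]-im[:,:,0])
scr=((sat<12)*255).astype(np.uint8)
e=blob(scr,364,153,28); print(e,fit3(c,e,.006))
dr=((g<50)*255).astype(np.uint8); e=blob(dr,144,94,15); print('drain',e,fit3(c,e,.1))
w=load('wrist0.png'); im=w['image'].astype(int)
fl=((im[:,:,0]>im[:,:,2]+5)*255).astype(np.uint8); e=blob(fl,362,250,26); print('filter',e,fit3(w,e,.007))
bl=((im[:,:,2]>im[:,:,0]*2+50)*255).astype(np.uint8); e=blob(bl,380,103,40); print('lid',e,fit3(w,e,.013))
E
```

```text
((363.240478515625, 152.51121520996094), (36.6908073425293, 40.13601303100586), 51.703094482421875) (array([0.4289, 0.3066]), np.float64(0.0469))
drain ((143.36143493652344, 93.84529113769531), (16.247520446777344, 19.446121215820312), 145.13214111328125) (array([0.649 , 0.2443]), np.float64(0.0149))
filter ((361.6023864746094, 249.61837768554688), (30.467226028442383, 33.549705505371094), 69.65943908691406) (array([0.44  , 0.0972]), np.float64(0.0453))
lid ((380.0931091308594, 102.53816223144531), (50.667537689208984, 57.15201187133789), 33.33957290649414) (array([ 0.4352, -0.0902]), np.float64(0.0599))
```

Emit:
arm_command:
  commands:
    - [0.65, -5, -1.6, -5, 0, 0, 0]
    - [0.65, -10.1, -3.3, -10, 0, 0, 0]
    - [0.65, -10.1, -3.3, -16, 0, 0, 0]
    - [0.65, -10.1, -3.3, -17, 0, 0, 0]
    - [0.65, -10.1, -3.3, -17, 0, 0, 0]
    - [0.65, -10.1, -3.3, -17, 0, 0, 0]
    - [0.65, -10.1, -3.3, -17, 0, 0, 0]
    - [0.65, -10.1, -3.3, -17, 0, 0, 0]
  grip_force: 30

```text
time_s: 2.45
ee_pos: [0.4296, 0.3075, 0.0622]
tool_rot: [0.001, -0.707, 0.707, 0.0]
force: [0.5, -1.0, -0.1]
gripper_width: 0.0556
grasp_force: 0.0
```

```bash
python3 - <<'E'
from h import *
c=cap('wrist','w2.png'); print(status.sense()['ee_pos'],status.sense()['gripper_width']); print(proj(c,[.4289,.3066,.006]))
E
```

```text
[0.42939016 0.30734892 0.06195255] 0.05536774433356612
[281.34427361 226.499887  ]
```

View pics/w2.png

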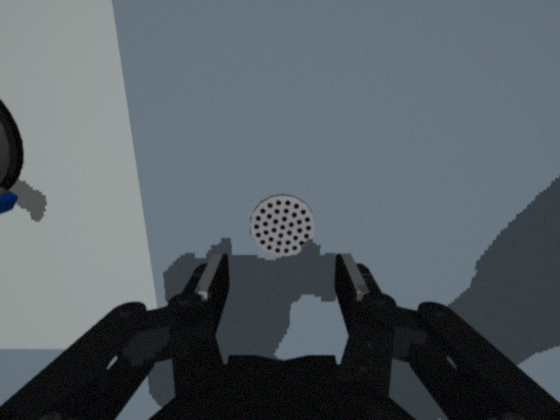

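The screen sits between the fingers at (282,225), within about 1 px of the prediction. Descending under guard.

Emit:
arm_command:
  commands:
    - [0.65, 0, 0, -4, 0, 0, 0]
    - [0.65, 0, 0, -5.8, 0, 0, 0]
    - [0.65, 0, 0, -6.2, 0, 0, 0]
    - [0.65, 0, 0, -6.2, 0, 0, 0]
    - [0.65, 0, 0, -6.2, 0, 0, 0]

```text
time_s: 3.12
ee_pos: [0.4296, 0.3077, 0.0003]
tool_rot: [-0.001, 0.707, -0.707, -0.0]
force: [-0.3, -0.1, 0.3]
gripper_width: 0.0555
grasp_force: 0.0
```

Emit:
arm_command:
  commands:
    - [0.65, 0, 0, -0.2, 0, 0, 0]
    - [0.65, 0, 0, -0.2, 0, 0, 0]
    - [0.65, 0, 0, -0.2, 0, 0, 0]

```text
time_s: 3.5
ee_pos: [0.429, 0.3071, -0.0026]
tool_rot: [-0.0, 0.707, -0.707, 0.0]
force: [-0.5, -0.6, -0.1]
gripper_width: 0.0555
grasp_force: 0.0
```

Emit:
arm_command:
  commands:
    - [0.65, 0, 0, -0.1, 0, 0, 0]
    - [0.65, 0, 0, -0.1, 0, 0, 0]
    - [0.65, 0, 0, -0.1, 0, 0, 0]

```text
time_s: 3.88
ee_pos: [0.429, 0.307, -0.0037]
tool_rot: [0.0, 0.707, -0.707, -0.0]
force: [0.3, 0.2, 0.4]
gripper_width: 0.0554
grasp_force: 0.0
```

Emit:
arm_command:
  commands:
    - [0.65, 0, 0, -0.1, 0, 0, 0]
    - [0.65, 0, 0, -0.1, 0, 0, 0]
    - [0.65, 0, 0, -0.1, 0, 0, 0]

```text
time_s: 4.25
ee_pos: [0.4291, 0.3071, -0.004]
tool_rot: [-0.0, 0.707, -0.707, 0.0]
force: [-0.8, -0.8, 6.0]
gripper_width: 0.0553
grasp_force: 3.0
```

Emit:
arm_command:
  commands:
    - [0.65, 0, 0, -0.1, 0, 0, 0]
    - [0.65, 0, 0, -0.1, 0, 0, 0]
    - [0.65, 0, 0, -0.1, 0, 0, 0]

```text
time_s: 4.62
ee_pos: [0.4291, 0.3071, -0.0041]
tool_rot: [-0.0, 0.707, -0.707, 0.0]
force: [-4.7, -1.9, 14.1]
gripper_width: 0.0555
grasp_force: 7.0
```

Bench contact at z = -4 mm with a 55 mm opening. I'll raise 4 mm and close.

Emit:
arm_command:
  commands:
    - [0.65, 0, 0, 0.4, 0, 0, 0]
    - [0.65, 0, 0, 0.4, 0, 0, 0]
    - [0.4, 0, 0, 0.4, 0, 0, 0]
    - [0.4, 0, 0, 0.4, 0, 0, 0]
    - [0.4, 0, 0, 0.4, 0, 0, 0]
    - [0.4, 0, 0, 0.4, 0, 0, 0]
    - [0.4, 0, 0, 0.4, 0, 0, 0]

```text
time_s: 5.5
ee_pos: [0.4291, 0.3071, -0.0015]
tool_rot: [-0.0, 0.707, -0.707, 0.0]
force: [-1.5, -0.5, 5.6]
gripper_width: 0.0451
grasp_force: 30.0
```

Emit:
arm_command:
  commands:
    - [0.4, 0, 0, 1, 0, 0, 0]
    - [0.4, 0, 0, 4, 0, 0, 0]
    - [0.4, 0, 0, 8, 0, 0, 0]
    - [0.4, 0, 0, 13, 0, 0, 0]
    - [0.4, 0, 0, 15.2, 0, 0, 0]
    - [0.4, 0, 0, 15.2, 0, 0, 0]
    - [0.4, 0, 0, 15.2, 0, 0, 0]
    - [0.4, 0, 0, 15.2, 0, 0, 0]

```text
time_s: 6.5
ee_pos: [0.4284, 0.3064, 0.1488]
tool_rot: [-0.001, -0.707, 0.707, -0.0]
force: [0.1, -0.3, -1.3]
gripper_width: 0.0451
grasp_force: 30.8
```

```bash
python3 - <<'E'
from h import *
c=cap('wrist','w3.png'); s=status.sense(); print(s['ee_pos'],s['gripper_width'],s['grasp_force'])
print(proj(c,s['ee_pos']), f(c))
E
```

```text
[0.42853433 0.30651401 0.14902321] 0.04462107174791636 30.81651270389557
[279.55450939 265.9335314 ] 296.97600586505337
```

View pics/w3.png

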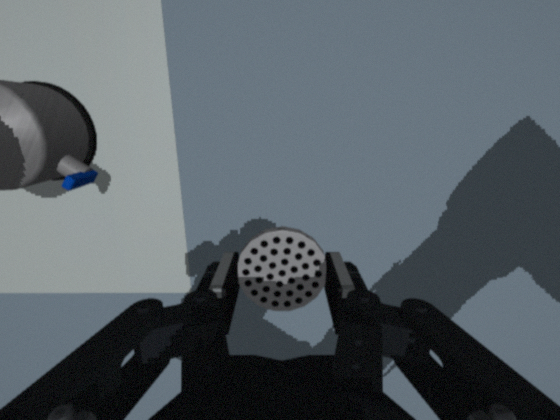

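The disc is held flat at (282,268), and the image shows no tilt. I'll measure its offset from the TCP.

```bash
python3 - <<'E'
from h import *
c=load('w3.png'); im=c['image'].astype(int); s=status.sense()
m=(((im.sum(2)>330)&(abs(im[:,:,2]-im[:,:,0])<12))*255).astype(np.uint8)
m[:,:236]=0;m[:,328:]=0
m=cv2.morphologyEx(m,cv2.MORPH_CLOSE,np.ones((7,7),np.uint8))
e=blob(m,282,268,46); print(e); q=fit3(c,e,s['ee_pos'][2]+.0075);print(q,q[0]-s['ee_pos'][:2])
p=plane(c,282,268.5,s['ee_pos'][2]+.0075); print(p-s['ee_pos'])
E
```

```text
((279.7954406738281, 258.02850341796875), (53.38675308227539, 87.0739517211914), 83.67621612548828)
(array([0.4284, 0.2985]), np.float64(0.0372)) [-0.00013433 -0.00801401]
[-0.00129484 -0.00257746  0.0075    ]
```

Emit:
arm_command:
  commands:
    - [0.4, 4, 0, 1, 0, 0, 0]
    - [0.4, 9, 0, 3, 0, 0, 0]
    - [0.4, 14, 0, 3, 0, 0, 0]
    - [0.4, 19, 0, 3, 0, 0, 0]
    - [0.4, 22, 0, 3, 0, 0, 0]
    - [0.4, 22, 0, 3, 0, 0, 0]
    - [0.4, 22, 0, 3, 0, 0, 0]
    - [0.4, 22, 0, 3, 0, 0, 0]
    - [0.4, 22, 0, 3, 0, 0, 0]
    - [0.4, 22, 0, 3, 0, 0, 0]

```text
time_s: 7.8
ee_pos: [0.6487, 0.3072, 0.1808]
tool_rot: [-0.0, 0.707, -0.707, 0.0]
force: [0.5, 0.3, -0.5]
gripper_width: 0.045
grasp_force: 31.0
```

```bash
python3 - <<'E'
from h import *
c=cap('wrist','w4.png'); s=status.sense(); print(s['ee_pos'],s['tool_rot'],s['gripper_width'],s['grasp_force'])
print(proj(c,[.649,.2443,.1]))
E
```

```text
[0.64872579 0.30717585 0.18066633] [-2.04599655e-04  7.07235009e-01 -7.06978501e-01  1.09377132e-05] 0.04483632704676176 30.9520822763443
[279.92738416 135.44344216]
```

View pics/w4.png

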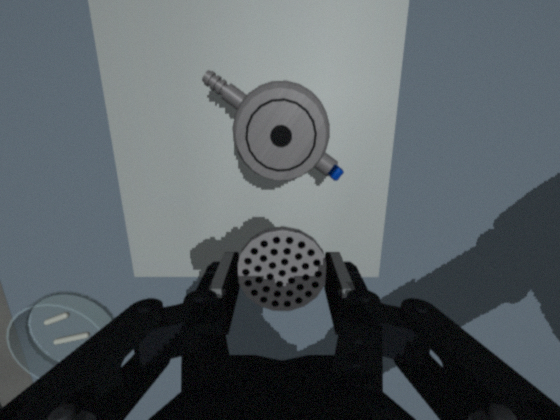

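```bash
python3 - <<'E'
from h import *
c=load('w4.png'); im=c['image'].astype(int); g=im.sum(2)//3; z=.1806
e=blob(((g<60)*255).astype(np.uint8),281,136,16); q=fit3(c,e,.1); print(e,q)
# disc outline: bright-on-dark edge columns at several rows / hand-picked extremes
for u,v in [(282,268.5)]:
    p=plane(c,u,v,z+.0075); print(p, q[0]-p[:2])
# bottom row extents by mask
m=(g>75)&(abs(im[:,:,2]-im[:,:,0])<25)
col=m[:,282]; print(''.join('1' if x else '0' for x in m[215:325,282])); print(''.join('1' if x else '0' for x in m[269,225:340]))
print(g[215:325:1,283].tolist())
E
```

```text
((280.5738525390625, 135.70281982421875), (20.700286865234375, 21.100467681884766), 165.63546752929688) (array([0.6486, 0.2446]), np.float64(0.0151))
[0.64748714 0.30494629 0.1881    ] [ 0.00111286 -0.06034629]
11111111111100111111111111111111111111111111000000111110000000111110000000000000000000000000000011111111111111
0000000000000111111000011111100000000111111111111111111111111111110000000111111101111111111110000000000000000000000
[151, 153, 151, 149, 149, 149, 151, 150, 151, 146, 135, 106, 77, 66, 84, 104, 118, 125, 121, 121, 118, 120, 124, 120, 121, 119, 116, 119, 116, 117, 116, 118, 118, 115, 98, 71, 69, 82, 103, 110, 115, 115, 105, 83, 47, 9, 0, 0, 18, 55, 93, 107, 110, 111, 99, 60, 17, 13, 8, 22, 50, 84, 112, 119, 114, 118, 115, 104, 89, 94, 91, 69, 60, 59, 59, 61, 59, 59, 60, 61, 64, 58, 59, 64, 63, 60, 59, 57, 48, 47, 52, 58, 59, 57, 62, 74, 93, 102, 103, 107, 107, 107, 105, 106, 103, 106, 107, 106, 108, 105]
```

Emit:
arm_command:
  commands:
    - [0.4, 0, -3, 0, 0, 0, 0]
    - [0.4, 0.1, -6, -1, 0, 0, 0]
    - [0.4, 0.1, -6.1, -4, 0, 0, 0]
    - [0.4, 0.1, -6.1, -7, 0, 0, 0]
    - [0.4, 0.1, -6.1, -7.6, 0, 0, 0]
    - [0.4, 0.1, -6.1, -7.6, 0, 0, 0]
    - [0.4, 0.1, -6.1, -7.6, 0, 0, 0]
    - [0.4, 0.1, -6.1, -7.6, 0, 0, 0]

```text
time_s: 8.85
ee_pos: [0.6506, 0.2464, 0.1056]
tool_rot: [-0.001, 0.707, -0.707, 0.0]
force: [-0.1, -0.4, -0.8]
gripper_width: 0.0451
grasp_force: 31.0
```

Emit:
arm_command:
  commands:
    - [0.4, 0, 0, -0.4, 0, 0, 0]
    - [0.4, 0, 0, -0.5, 0, 0, 0]
    - [0.4, 0, 0, -0.5, 0, 0, 0]
    - [0.4, 0, 0, -0.5, 0, 0, 0]

```text
time_s: 9.35
ee_pos: [0.65, 0.246, 0.0993]
tool_rot: [-0.0, 0.707, -0.707, 0.0]
force: [0.4, -0.2, -0.2]
gripper_width: 0.0448
grasp_force: 31.0
```

Another 1.5 mm down to contact, then release gently and retreat.

Emit:
arm_command:
  commands:
    - [0.4, 0, 0, -0.1, 0, 0, 0]
    - [0.4, 0, 0, -0.1, 0, 0, 0]
    - [0.4, 0, 0, -0.1, 0, 0, 0]

```text
time_s: 9.72
ee_pos: [0.6501, 0.2461, 0.0985]
tool_rot: [-0.0, 0.707, -0.707, 0.0]
force: [0.1, -1.7, 1.2]
gripper_width: 0.0451
grasp_force: 31.1
```

Emit:
arm_command:
  commands:
    - [0.62, 0, 0, 0, 0, 0, 0]
    - [0.62, 0, 0, 0, 0, 0, 0]
    - [0.7, 0, 0, 0, 0, 0, 0]
    - [0.7, 0, 0, 0, 0, 0, 0]
    - [0.7, 0, 0, 2, 0, 0, 0]
    - [0.7, 0, 0, 6, 0, 0, 0]
    - [0.7, 0, 0, 8, 0, 0, 0]
    - [0.7, 0, 0, 8, 0, 0, 0]
    - [0.7, 0, 0, 8, 0, 0, 0]
    - [0.7, 0, 0, 8, 0, 0, 0]

```text
time_s: 10.98
ee_pos: [0.6495, 0.2458, 0.1768]
tool_rot: [-0.001, -0.707, 0.707, 0.0]
force: [-0.2, -0.5, 0.2]
gripper_width: 0.0596
grasp_force: 0.0
```

```bash
python3 - <<'E'
from h import *
c=cap('wrist','w5.png'); s=status.sense(); print(s['ee_pos'],s['tool_rot'])
E
```

```text
[0.64955894 0.24582848 0.17701165] [-1.03195650e-03 -7.07102306e-01  7.07110437e-01  3.06808511e-04]
```

View pics/w5.png

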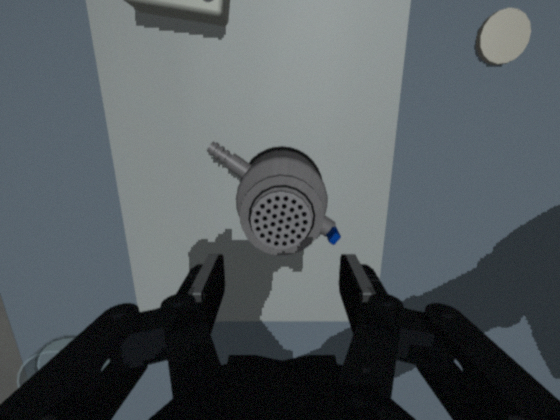

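Screen at (282,219) on the head; vertically it may be a bit off towards +y. Checking a crop.

```bash
python3 - <<'E'
from h import *
c=load('w5.png'); im=c['image'][:,:,::-1]
cr=cv2.resize(im[135:265,215:350],None,fx=4.4,fy=4.4,interpolation=cv2.INTER_CUBIC)
cv2.imwrite('pics/crop5.png',np.clip(cr*1.5,0,255).astype(np.uint8))
for o,D,z in [((.6495,.2460),.0470,.106),((.6495,.2460),.066,.1),((.6495,.2460),.051,.1)]:
    print([proj(c,[o[0]+dx*D/2,o[1]+dy*D/2,z]).round(1).tolist() for dx,dy in [(0,-1),(0,1),(1,0),(-1,0)]])
E
```

```text
[[280.1, 191.4], [280.2, 249.2], [249.4, 221.2], [310.8, 221.1]]
[[280.1, 177.1], [280.2, 256.7], [238.1, 218.6], [322.2, 218.5]]
[[280.1, 186.9], [280.2, 248.3], [247.7, 218.6], [312.6, 218.5]]
```

View pics/crop5.png

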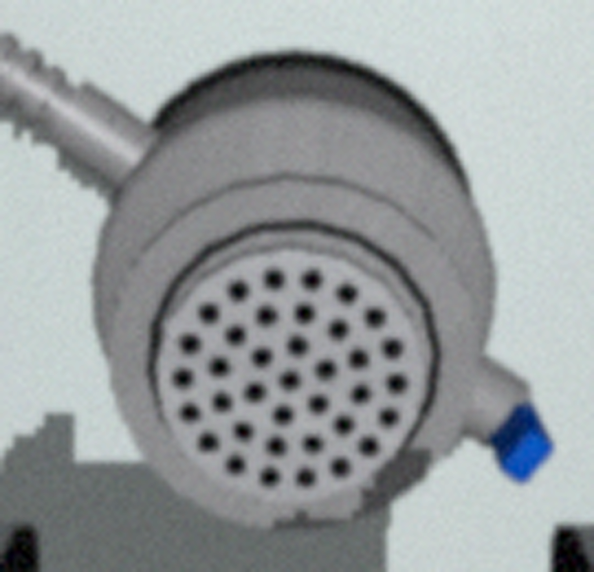

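The screen is centred on the head to about 1 mm: black ring centre at (282,217), disc centre consistent with it. Next is the filter.

Emit:
arm_command:
  commands:
    - [0.65, -5, -3.5, 0, 0, 0, 0]
    - [0.65, -10, -7, 0, 0, 0, 0]
    - [0.65, -15, -10.6, 0, 0, 0, 0]
    - [0.65, -20, -14.1, -2, 0, 0, 0]
    - [0.65, -20.9, -14.8, -7, 0, 0, 0]
    - [0.65, -20.9, -14.8, -11, 0, 0, 0]
    - [0.65, -20.9, -14.8, -11, 0, 0, 0]
    - [0.65, -20.9, -14.8, -11, 0, 0, 0]
    - [0.65, -20.9, -14.8, -11, 0, 0, 0]
  grip_force: 25

```text
time_s: 12.15
ee_pos: [0.4424, 0.0988, 0.0699]
tool_rot: [-0.001, 0.707, -0.707, 0.001]
force: [-0.8, -1.4, -0.8]
gripper_width: 0.0559
grasp_force: 0.0
```

```bash
python3 - <<'E'
from h import *
c=cap('wrist','w6.png'); s=status.sense(); print(s['ee_pos'],s['tool_rot'])
im=c['image'].astype(int); m=((im[:,:,0]>im[:,:,2]+5)*255).astype(np.uint8); p=proj(c,[.44,.0972,.007]); e=blob(m,p[0],p[1],45); print(p,e,fit3(c,e,.007))
E
```

```text
[0.4421552 0.0986932 0.0696863] [-1.37004537e-03  7.07212535e-01 -7.06999541e-01  4.49558551e-04]
[283.80694114 222.40040587] ((284.7127380371094, 221.79014587402344), (58.663368225097656, 61.730621337890625), 88.69822692871094) (array([0.4393, 0.0974]), np.float64(0.0458))
```

Emit:
arm_command:
  commands:
    - [0.65, 0, 0, -3, 0, 0, 0]
    - [0.65, 0, 0, -5.5, 0, 0, 0]
    - [0.65, 0, 0, -6.9, 0, 0, 0]
    - [0.65, 0, 0, -6.9, 0, 0, 0]
    - [0.65, 0, 0, -6.9, 0, 0, 0]
    - [0.65, 0, 0, -6.9, 0, 0, 0]
    - [0.4, 0, 0, -6.9, 0, 0, 0]
    - [0.4, 0, 0, -6.9, 0, 0, 0]
    - [0.4, 0, 0, -6.9, 0, 0, 0]
    - [0.4, 0, 0, -6.9, 0, 0, 0]
    - [0.4, 0, 0, -6.9, 0, 0, 0]

```text
time_s: 13.58
ee_pos: [0.4416, 0.0983, 0.0003]
tool_rot: [-0.001, 0.707, -0.707, 0.0]
force: [-1.7, 1.0, 5.7]
gripper_width: 0.0451
grasp_force: 24.6
```

Emit:
arm_command:
  commands:
    - [0.4, 0, 0, 1, 0, 0, 0]
    - [0.4, 0, 0, 5, 0, 0, 0]
    - [0.4, 2, 1.4, 11, 0, 0, 0]
    - [0.4, 6, 4.2, 16, 0, 0, 0]
    - [0.4, 10, 7, 18, 0, 0, 0]
    - [0.4, 14, 9.8, 18, 0, 0, 0]
    - [0.4, 18, 12.6, 18, 0, 0, 0]
    - [0.4, 20.9, 14.8, 18, 0, 0, 0]
    - [0.4, 20.9, 14.8, 18, 0, 0, 0]
    - [0.4, 20.9, 14.8, 18, 0, 0, 0]
    - [0.4, 20.9, 14.8, 18, 0, 0, 0]
    - [0.4, 20.9, 14.8, 18, 0, 0, 0]

```text
time_s: 15.08
ee_pos: [0.6496, 0.2456, 0.1803]
tool_rot: [0.0, -0.707, 0.707, -0.0]
force: [0.5, 0.6, -1.2]
gripper_width: 0.0449
grasp_force: 25.8
```

```bash
python3 - <<'E'
from h import *
c=cap('wrist','w7.png'); s=status.sense(); print(s['ee_pos'],s['tool_rot'],s['gripper_width'])
im=c['image'].astype(int); m=((im[:,:,0]>im[:,:,2]+12)*255).astype(np.uint8); e=blob(m,282,268,50); q=fit3(c,e,s['ee_pos'][2]+.0085); print(e,q,q[0]-s['ee_pos'][:2])
E
```

```text
[0.64969244 0.24567372 0.1800954 ] [ 3.89842501e-04 -7.07045926e-01  7.07167519e-01 -8.37828821e-05] 0.045321422142451245Traceback (most recent call last):
  File "<stdin>", line 3, in <module>
  File "h.py", line 25, in blob
    return cv2.fitEllipse(cv2.convexHull(k))
           ~~~~~~~~~~~~~~^^^^^^^^^^^^^^^^^^^
cv2.error: OpenCV(4.12.0) /io/opencv/modules/imgproc/src/shapedescr.cpp:361: error: (-201:Incorrect size of input array) There should be at least 5 points to fit the ellipse in function 'fitEllipseNoDirect'
```

View pics/w7.png

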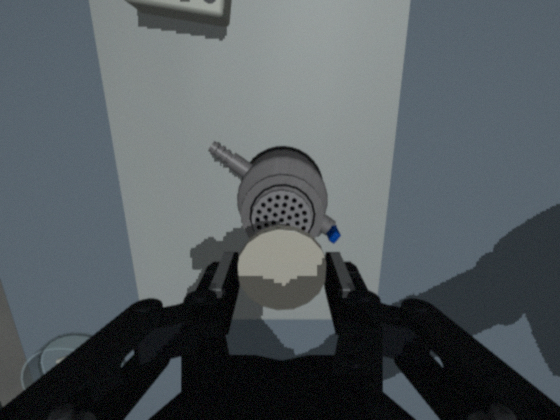

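The filter is held at (282,268), the same spot the screen had. Lowering it on.

Emit:
arm_command:
  commands:
    - [0.4, 0, 0, -3, 0, 0, 0]
    - [0.4, 0, 0, -5.5, 0, 0, 0]
    - [0.4, 0, 0, -6.8, 0, 0, 0]
    - [0.4, 0, 0, -7.1, 0, 0, 0]
    - [0.4, 0, 0, -7.1, 0, 0, 0]
    - [0.4, 0, 0, -7.1, 0, 0, 0]

```text
time_s: 15.88
ee_pos: [0.6506, 0.2463, 0.1095]
tool_rot: [-0.001, 0.707, -0.707, 0.0]
force: [0.6, -0.4, -0.1]
gripper_width: 0.0454
grasp_force: 25.8
```

Emit:
arm_command:
  commands:
    - [0.4, 0, 0, -0.15, 0, 0, 0]
    - [0.4, 0, 0, -0.15, 0, 0, 0]
    - [0.4, 0, 0, -0.15, 0, 0, 0]

```text
time_s: 16.25
ee_pos: [0.65, 0.246, 0.1068]
tool_rot: [0.0, -0.707, 0.707, -0.0]
force: [0.8, -0.4, -0.7]
gripper_width: 0.0454
grasp_force: 25.8
```

Emit:
arm_command:
  commands:
    - [0.4, 0, 0, -0.1, 0, 0, 0]
    - [0.4, 0, 0, -0.1, 0, 0, 0]
    - [0.4, 0, 0, -0.1, 0, 0, 0]

```text
time_s: 16.62
ee_pos: [0.6501, 0.2461, 0.1064]
tool_rot: [-0.0, 0.707, -0.707, 0.0]
force: [-1.3, -0.2, 4.9]
gripper_width: 0.0453
grasp_force: 26.2
```

Emit:
arm_command:
  commands:
    - [0.6, 0, 0, 0, 0, 0, 0]
    - [0.62, 0, 0, 0, 0, 0, 0]
    - [0.7, 0, 0, 0, 0, 0, 0]
    - [0.7, 0, 0, 0, 0, 0, 0]
    - [0.7, 0, 0, 2, 0, 0, 0]
    - [0.7, 0, 0, 6, 0, 0, 0]
    - [0.7, 0, 0, 8, 0, 0, 0]
    - [0.7, 0, 0, 8, 0, 0, 0]
    - [0.7, 0, 0, 8, 0, 0, 0]
    - [0.7, 0, 0, 8, 0, 0, 0]

```text
time_s: 17.88
ee_pos: [0.6495, 0.2458, 0.1843]
tool_rot: [-0.001, -0.707, 0.707, 0.0]
force: [-0.1, -0.4, -0.4]
gripper_width: 0.06
grasp_force: 0.0
```

```bash
python3 - <<'E'
from h import *
c=cap('wrist','w8.png'); s=status.sense(); print(s['ee_pos'],s['tool_rot'],s['gripper_width'])
im=c['image'].astype(int); m=((im[:,:,0]>im[:,:,2]+8)*255).astype(np.uint8); p=proj(c,[.65,.246,.113]);e=blob(m,p[0],p[1],50); q=fit3(c,e,.113); print(p,e,q)
s=load('scene0.png'); im=s['image'].astype(int)
m=((im[:,:,0]>im[:,:,2]+60)*255).astype(np.uint8); e=blob(m,223,98,14); print('orange',e,plane(s,223,98,.085),plane(load('side0.png'),288,312,.085))
E
```

```text
[0.64954697 0.24584912 0.18451174] [-1.01935043e-03 -7.07099328e-01  7.07113427e-01  3.20829058e-04] 0.05997323998166101
[279.50546711 220.90964481] ((280.5369873046875, 219.3084716796875), (55.7515754699707, 59.06550598144531), 96.8143539428711) (array([0.6492, 0.2453]), np.float64(0.0453))
orange ((221.7679901123047, 98.64289855957031), (9.312206268310547, 17.748027801513672), 85.63481903076172) [ 0.40396774 -0.4221629   0.085     ] [ 0.40062191 -0.43332738  0.085     ]
```

Emit:
arm_command:
  commands:
    - [1, -1, -2, 4, 0, 0, 0]
    - [1, -3.5, -7.5, 5, 0, 0, 0]
    - [1, -6, -13, 5, 0, 0, 0]
    - [1, -8.5, -18.5, 5, 0, 0, 0]
    - [1, -11, -24, 5, 0, 0, 0]
    - [1, -13.5, -29.5, 5, 0, 0, 0]
    - [1, -16, -35, 5, 0, 0, 0]
    - [1, -18.5, -41, 5, 0, 0, 0]
    - [1, -20, -46.5, 5, 0, 0, 0]
    - [1, -20, -49.6, 5, 0, 0, 0]
    - [1, -20, -49.6, 5, 0, 0, 0]
    - [1, -20, -49.6, 5, 0, 0, 0]

```text
time_s: 19.42
ee_pos: [0.4498, -0.2497, 0.2354]
tool_rot: [-0.0, -0.707, 0.707, 0.0]
force: [0.2, 0.2, -0.5]
gripper_width: 0.0852
grasp_force: 0.0
```

Emit:
arm_command:
  commands:
    - [1, 0, 0, 0, 0, 0, 0]
    - [1, 0, 0, 0, 0, 0, 0]

```text
time_s: 19.68
ee_pos: [0.4502, -0.2492, 0.2359]
tool_rot: [-0.0, 0.708, -0.707, 0.0]
force: [1.2, 0.5, 0.9]
gripper_width: 0.0853
grasp_force: 0.0
```

```bash
python3 - <<'E'
from h import *
c=cap('wrist','w9.png'); s=status.sense(); print(s['ee_pos'],s['tool_rot'],s['gripper_width'])
print(proj(c,[.448,-.304,.085]),proj(c,[.4355,-.09,.013]))
E
```

```text
[ 0.45018894 -0.24930826  0.23587419] [-4.92810986e-05  7.07558508e-01 -7.06654763e-01  4.42023346e-05] 0.08534734075865043
[283.07557081 139.40370436] [291.36666098 290.24067777]
```

View pics/w9.png

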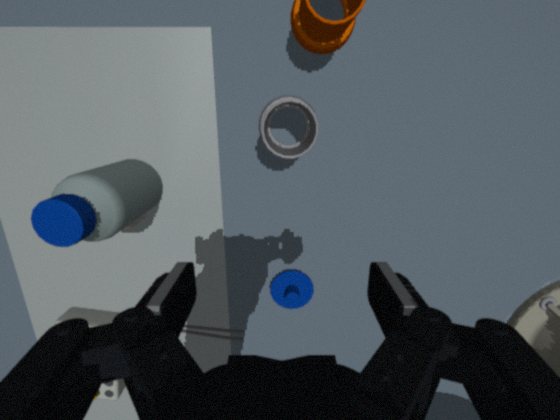

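Steel funnel rim at about (289,127), orange one beyond it at (330,20), lid at (292,288).

```bash
python3 - <<'E'
from h import *
c=load('w9.png'); im=c['image'].astype(int); g=im.sum(2)//3; b=im[:,:,2]-im[:,:,0]
m=(((g>105)&(b<14))*255).astype(np.uint8)
e=blob(m,289,127,40); print(e,fit3(c,e,.085))
cr=c['image'][80:180,230:350,::-1]; mm=cv2.cvtColor(m[80:180,230:350],cv2.COLOR_GRAY2BGR)
cv2.imwrite('pics/crop9.png',cv2.resize(np.hstack([cr,mm]),None,fx=3.3,fy=3.3))
E
```

```text
((289.2290954589844, 127.18708801269531), (57.62506103515625, 61.620704650878906), 165.6311492919922) (array([ 0.4425, -0.3149]), np.float64(0.056))
```

View pics/crop9.png

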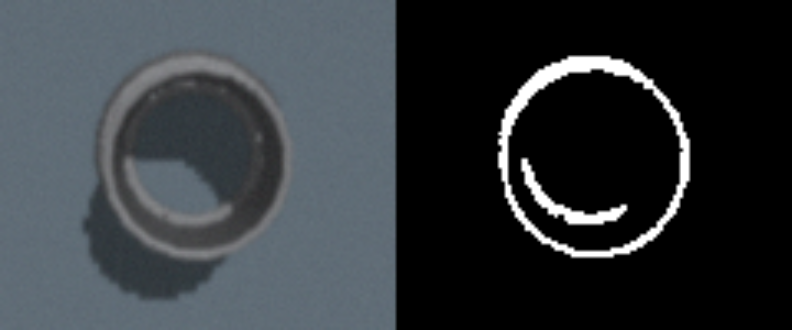

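Emit:
arm_command:
  commands:
    - [1, -0.3, -3, -1, 0, 0, 0]
    - [1, -0.7, -6.3, -3, 0, 0, 0]
    - [1, -0.7, -6.3, -6, 0, 0, 0]
    - [1, -0.7, -6.3, -10, 0, 0, 0]
    - [1, -0.7, -6.3, -14, 0, 0, 0]
    - [1, -0.7, -6.3, -18, 0, 0, 0]
    - [1, -0.7, -6.3, -20.3, 0, 0, 0]
    - [1, -0.7, -6.3, -20.3, 0, 0, 0]
    - [1, -0.7, -6.3, -20.3, 0, 0, 0]
  grip_force: 40

```text
time_s: 20.85
ee_pos: [0.444, -0.3133, 0.034]
tool_rot: [-0.0, 0.707, -0.707, 0.001]
force: [0.3, -0.3, -0.1]
gripper_width: 0.0855
grasp_force: 0.0
```

Emit:
arm_command:
  commands:
    - [0.5, 0, 0, 0, 0, 0, 0]
    - [0.5, 0, 0, 0, 0, 0, 0]
    - [0.5, 0, 0, 0, 0, 0, 0]
    - [0.5, 0, 0, 0, 0, 0, 0]
    - [0.5, 0, 0, 0, 0, 0, 0]
    - [0.5, 0, 0, 0, 0, 0, 0]

```text
time_s: 21.6
ee_pos: [0.4438, -0.3133, 0.0341]
tool_rot: [-0.0, 0.707, -0.707, 0.001]
force: [-1.1, 1.6, 6.1]
gripper_width: 0.0546
grasp_force: 43.0
```

Emit:
arm_command:
  commands:
    - [0.5, 0, 0, 2, 0, 0, 0]
    - [0.5, 0, 0, 7, 0, 0, 0]
    - [0.5, 0, 0, 13, 0, 0, 0]
    - [0.5, 0, 0, 18, 0, 0, 0]
    - [0.5, 2, 5, 19, 0, 0, 0]
    - [0.5, 4.5, 10, 19, 0, 0, 0]
    - [0.5, 6.5, 15, 19, 0, 0, 0]
    - [0.5, 8.5, 20, 19, 0, 0, 0]
    - [0.5, 10.5, 25, 19, 0, 0, 0]
    - [0.5, 12.5, 30, 19, 0, 0, 0]
    - [0.5, 14.5, 35, 19, 0, 0, 0]
    - [0.5, 16.5, 40, 19, 0, 0, 0]

```text
time_s: 23.1
ee_pos: [0.608, 0.0888, 0.2223]
tool_rot: [0.0, 0.707, -0.707, -0.0]
force: [0.6, 0.3, -1.8]
gripper_width: 0.0547
grasp_force: 43.2
```

Emit:
arm_command:
  commands:
    - [0.5, 1.5, 5, 0, 0, 0, 0]
    - [0.5, 3, 10, 0, 0, 0, 0]
    - [0.5, 4.2, 15, 0, 0, 0, 0]
    - [0.5, 4.2, 15.8, 0, 0, 0, 0]
    - [0.5, 4.2, 15.8, 0, 0, 0, 0]
    - [0.5, 4.2, 15.8, 0, 0, 0, 0]
    - [0.5, 4.2, 15.8, 0, 0, 0, 0]
    - [0.5, 4.2, 15.8, 0, 0, 0, 0]

```text
time_s: 24.1
ee_pos: [0.65, 0.2442, 0.2233]
tool_rot: [0.0, -0.707, 0.707, -0.0]
force: [-0.5, 0.5, -2.2]
gripper_width: 0.0551
grasp_force: 43.3
```

```bash
python3 - <<'E'
from h import *
c=cap('wrist','w10.png'); s=status.sense(); print(s['ee_pos'],s['tool_rot'],s['gripper_width'])
b=cap('scene','s10.png'); d=cap('side','d10.png')
zr=s['ee_pos'][2]+.051; print(proj(c,[*s['ee_pos'][:2],zr]), proj(b,[*s['ee_pos'][:2],.1]))
cv2.imwrite('pics/w10c.png',cv2.resize(np.hstack([c['image'][180:400,180:380],b['image'][170:390,240:470]])[:,:,::-1],None,fx=1.8,fy=1.8))
E
```

```text
[0.65004042 0.24438414 0.22313194] [ 1.97784207e-04 -7.06841457e-01  7.07371977e-01 -2.76428978e-05] 0.05425267243829587
[278.92548044 331.72862771] [349.48290497 284.15293676]
```

View pics/w10c.png

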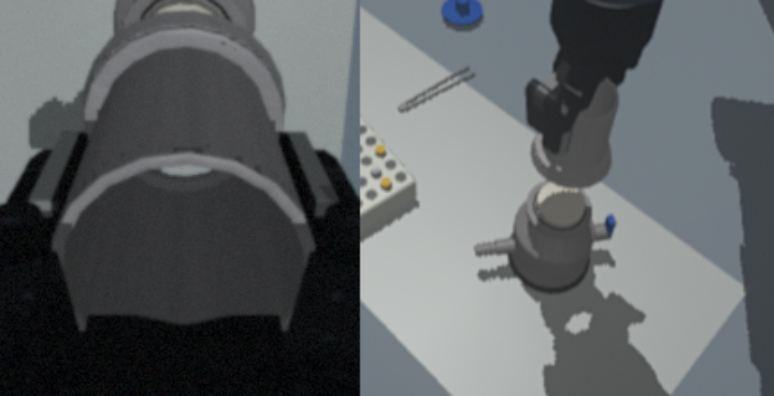

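Funnel held upright, rim near edge at about (282,265); the stand with both discs is below it.

```bash
python3 - <<'E'
from h import *
c=load('w10.png'); e=np.array([.65004,.24438,.22313])
for u,v in [(282,265),(282,266)]:
    print((plane(c,u,v,e[2]+.051)-e)[1]+.028)
print([proj(c,e+[0,-.0365,-.034]), proj(c,e+[0,-.028,-.02])])
E
```

```text
0.00010989868431857466
0.0004969389432576722
[array([280.00532727, 185.26145216]), array([279.90319577, 205.22929758])]
```

Emit:
arm_command:
  commands:
    - [0.5, 0, 0, -3, 0, 0, 0]
    - [0.5, 0, 0, -5.5, 0, 0, 0]
    - [0.5, 0, 0, -6.8, 0, 0, 0]
    - [0.5, 0, 0, -7.5, 0, 0, 0]
    - [0.5, 0, 0, -8, 0, 0, 0]
    - [0.5, 0, 0, -8, 0, 0, 0]
    - [0.5, 0, 0, -8, 0, 0, 0]

```text
time_s: 25.12
ee_pos: [0.6503, 0.2452, 0.1436]
tool_rot: [-0.001, 0.707, -0.707, 0.0]
force: [-0.1, 0.2, -2.5]
gripper_width: 0.0549
grasp_force: 43.3
```

Emit:
arm_command:
  commands:
    - [0.5, 0, 0, -0.3, 0, 0, 0]
    - [0.5, 0, 0, -0.3, 0, 0, 0]
    - [0.5, 0, 0, -0.3, 0, 0, 0]

```text
time_s: 25.5
ee_pos: [0.65, 0.245, 0.1398]
tool_rot: [0.0, -0.707, 0.707, -0.0]
force: [-0.5, -0.5, -2.1]
gripper_width: 0.0547
grasp_force: 43.3
```

Emit:
arm_command:
  commands:
    - [0.5, 0, 0, -0.15, 0, 0, 0]
    - [0.5, 0, 0, -0.15, 0, 0, 0]
    - [0.5, 0, 0, -0.15, 0, 0, 0]

```text
time_s: 25.88
ee_pos: [0.65, 0.245, 0.1383]
tool_rot: [0.0, 0.707, -0.707, -0.0]
force: [-0.1, -0.5, -1.4]
gripper_width: 0.0547
grasp_force: 43.4
```

Emit:
arm_command:
  commands:
    - [0.5, 0, 0, -0.1, 0, 0, 0]
    - [0.5, 0, 0, -0.1, 0, 0, 0]
    - [0.5, 0, 0, -0.1, 0, 0, 0]

```text
time_s: 26.25
ee_pos: [0.65, 0.245, 0.1381]
tool_rot: [-0.0, 0.707, -0.707, 0.0]
force: [-3.0, -1.1, 5.6]
gripper_width: 0.0547
grasp_force: 43.8
```

Contact is at the expected height, so I'll release and retreat straight up.

Emit:
arm_command:
  commands:
    - [0.75, 0, 0, 0, 0, 0, 0]
    - [0.9, 0, 0, 0, 0, 0, 0]
    - [1, 0, 0, 0, 0, 0, 0]
    - [1, 0, 0, 0, 0, 0, 0]
    - [1, 0, 0, 0, 0, 0, 0]
    - [1, 0, 0, 3, 0, 0, 0]
    - [1, 0, 0, 8, 0, 0, 0]
    - [1, 0, 0, 12, 0, 0, 0]
    - [1, 0, 0, 13, 0, 0, 0]
    - [1, 0, 0, 13, 0, 0, 0]
    - [1, 0, 0, 13, 0, 0, 0]

```text
time_s: 27.62
ee_pos: [0.6494, 0.245, 0.2653]
tool_rot: [0.002, 0.707, -0.707, -0.001]
force: [-0.5, -0.6, 0.7]
gripper_width: 0.0853
grasp_force: 0.0
```

```bash
python3 - <<'E'
from h import *
c=cap('wrist','w11.png'); b=cap('scene','s11.png'); s=status.sense(); print(s['ee_pos'],s['tool_rot'])
im=c['image'].astype(int); g=im.sum(2)//3; p=proj(c,[.65,.245,.189]); print(p)
cv2.imwrite('pics/w11c.png',cv2.resize(np.hstack([c['image'][120:320,180:380],b['image'][170:370,240:460]])[:,:,::-1],None,fx=1.9,fy=1.9,interpolation=cv2.INTER_CUBIC))
E
```

```text
[0.64952804 0.24486035 0.2655701 ] [ 1.42631822e-03  7.07132002e-01 -7.07079981e-01 -4.44985261e-04]
[279.42614729 218.63248307]
```

View pics/w11c.png

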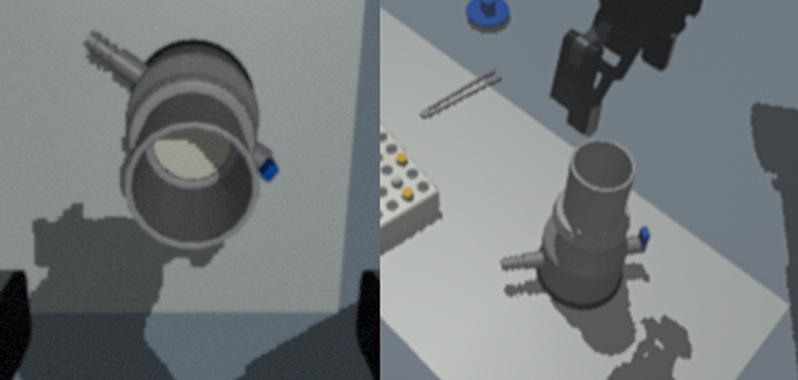

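The funnel is seated upright and its rim centre is within 1 mm of the prediction. Now the lid.

Emit:
arm_command:
  commands:
    - [0.7, -3.5, -5, 0, 0, 0, 0]
    - [0.7, -7, -10.5, 0, 0, 0, 0]
    - [0.7, -10.5, -16, 0, 0, 0, 0]
    - [0.7, -14, -21.5, 0, 0, 0, 0]
    - [0.7, -17.5, -27, 0, 0, 0, 0]
    - [0.7, -21, -32, -2, 0, 0, 0]
    - [0.7, -21.3, -33.5, -7, 0, 0, 0]
    - [0.7, -21.3, -33.5, -12, 0, 0, 0]
    - [0.7, -21.3, -33.5, -16.5, 0, 0, 0]
    - [0.7, -21.3, -33.5, -16.5, 0, 0, 0]
    - [0.7, -21.3, -33.5, -16.5, 0, 0, 0]
    - [0.7, -21.3, -33.5, -16.5, 0, 0, 0]
  grip_force: 25

```text
time_s: 29.22
ee_pos: [0.4385, -0.0898, 0.1042]
tool_rot: [-0.001, 0.707, -0.707, 0.001]
force: [0.8, -0.1, 0.5]
gripper_width: 0.0599
grasp_force: 0.0
```

```bash
python3 - <<'E'
from h import *
c=cap('wrist','w12.png'); s=status.sense(); print(s['ee_pos'],s['gripper_width'])
im=c['image'].astype(int); m=((im[:,:,2]>im[:,:,0]*2+30)*255).astype(np.uint8); p=proj(c,[.4365,-.09,.013]); k=proj(c,[.4365,-.09,.033])
e=blob(m,p[0],p[1],70); print(p,k,e,fit3(c,e,.013))
cv2.imwrite('pics/w12.png',c['image'][:,:,::-1])
E
```

```text
[ 0.4383057  -0.0898159   0.10401761] 0.05994165974093477
[283.34745425 212.26919367] [283.38160166 220.42821753] ((285.2393798828125, 210.42393493652344), (69.74695587158203, 72.99104309082031), 89.73210144042969) (array([ 0.4349, -0.0906]), np.float64(0.0607))
```

View pics/w12.png

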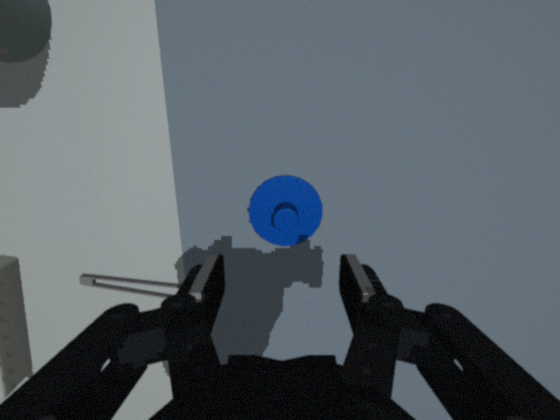

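Lid knob at (285,219), plate centre at (285,210), close to the prediction. Descending on the knob.

Emit:
arm_command:
  commands:
    - [0.5, -0.1, 0, -3, 0, 0, 0]
    - [0.5, -0.1, 0, -6, 0, 0, 0]
    - [0.5, -0.1, 0, -7.7, 0, 0, 0]
    - [0.5, -0.1, 0, -7.9, 0, 0, 0]
    - [0.5, -0.1, 0, -7.9, 0, 0, 0]
    - [0.5, -0.1, 0, -7.9, 0, 0, 0]
    - [0.5, -0.1, 0, -7.9, 0, 0, 0]

```text
time_s: 30.15
ee_pos: [0.4365, -0.0899, 0.024]
tool_rot: [-0.001, 0.707, -0.707, 0.0]
force: [0.2, -0.6, 0.2]
gripper_width: 0.0425
grasp_force: 0.0
```

Emit:
arm_command:
  commands:
    - [0.5, 0, 0, -0.4, 0, 0, 0]
    - [0.5, 0, 0, -0.4, 0, 0, 0]
    - [0.15, 0, 0, -0.4, 0, 0, 0]
    - [0.15, 0, 0, -0.4, 0, 0, 0]
    - [0.15, 0, 0, -0.4, 0, 0, 0]
    - [0.15, 0, 0, -0.4, 0, 0, 0]
    - [0.15, 0, 0, -0.4, 0, 0, 0]
    - [0.15, 0, 0, -0.4, 0, 0, 0]

```text
time_s: 31.15
ee_pos: [0.4361, -0.09, 0.0194]
tool_rot: [-0.0, 0.707, -0.707, 0.0]
force: [-0.6, 0.1, 2.2]
gripper_width: 0.0182
grasp_force: 24.5
```

Emit:
arm_command:
  commands:
    - [0.15, 0, 0, 2, 0, 0, 0]
    - [0.15, 0, 0, 7, 0, 0, 0]
    - [0.15, 0, 0, 13, 0, 0, 0]
    - [0.15, 0, 0, 19, 0, 0, 0]
    - [0.15, 2, 3, 22, 0, 0, 0]
    - [0.15, 5, 8, 22, 0, 0, 0]
    - [0.15, 8.5, 13.5, 22, 0, 0, 0]
    - [0.15, 12, 19, 22, 0, 0, 0]
    - [0.15, 15.5, 24.5, 22, 0, 0, 0]
    - [0.15, 18.5, 29.5, 22, 0, 0, 0]
    - [0.15, 21.4, 33.5, 22, 0, 0, 0]
    - [0.15, 21.4, 33.5, 22, 0, 0, 0]

```text
time_s: 32.65
ee_pos: [0.6505, 0.2483, 0.2342]
tool_rot: [0.003, 0.708, -0.706, -0.001]
force: [-0.2, -0.0, -0.4]
gripper_width: 0.0188
grasp_force: 24.6
```

Emit:
arm_command:
  commands:
    - [0.15, 0, 0, 0, 0, 0, 0]
    - [0.15, 0, 0, 0, 0, 0, 0]
    - [0.15, 0, 0, 0, 0, 0, 0]

```text
time_s: 33.02
ee_pos: [0.6498, 0.2442, 0.2406]
tool_rot: [0.001, -0.707, 0.707, -0.0]
force: [0.4, 0.3, -0.3]
gripper_width: 0.0188
grasp_force: 24.6
```

```bash
python3 - <<'E'
from h import *
c=cap('wrist','w13.png'); s=status.sense(); print(s['ee_pos'],s['tool_rot'],s['gripper_width'])
im=c['image'].astype(int); m=((im[:,:,2]>im[:,:,0]*2+25)*255).astype(np.uint8)
ee=s['ee_pos']; zp=ee[2]-.019+.013
ys,xs=np.nonzero(m); print(xs.min(),xs.max(),ys.min(),ys.max())
for v in range(200,300,8): 
    x=np.nonzero(m[v])[0]; print(v,(x.min(),x.max()) if len(x) else None, end=' ')
u,v=281,ys[(abs(xs-282)<6)].min(); print('\nnear edge y offset', plane(c,u,v,zp)[1]+.031-ee[1], proj(c,[ee[0],ee[1]-.031,zp]))
b=cap('scene'); cv2.imwrite('pics/w13c.png',cv2.resize(np.hstack([c['image'][120:340,180:380],b['image'][150:370,240:460]])[:,:,::-1],None,fx=1.8,fy=1.8,interpolation=cv2.INTER_CUBIC))
E
```

```text
[0.64980631 0.24428087 0.24041295] [ 7.07685794e-04 -7.06861788e-01  7.07351321e-01 -1.45519496e-04] 0.019040800241179563
227 335 207 305
200 None 208 (np.int64(267), np.int64(294)) 216 (np.int64(249), np.int64(329)) 224 (np.int64(240), np.int64(322)) 232 (np.int64(235), np.int64(329)) 240 (np.int64(230), np.int64(332)) 248 (np.int64(229), np.int64(335)) 256 (np.int64(227), np.int64(335)) 264 (np.int64(228), np.int64(335)) 272 (np.int64(231), np.int64(331)) 280 (np.int64(263), np.int64(300)) 288 (np.int64(264), np.int64(299)) 296 (np.int64(264), np.int64(300)) 
near edge y offset -0.00022983613137414483 [279.6859971  207.41797553]
```

Held lid: plate spans u 227–335 and its near edge is where predicted, so it is centred on the TCP. Lowering it into the funnel.

Emit:
arm_command:
  commands:
    - [0.15, 0, 0, -1.5, 0, 0, 0]
    - [0.15, 0, 0, -2.5, 0, 0, 0]
    - [0.15, 0, 0, -3, 0, 0, 0]
    - [0.15, 0, 0, -3.4, 0, 0, 0]
    - [0.15, 0, 0, -3.4, 0, 0, 0]
    - [0.15, 0, 0, -3.4, 0, 0, 0]
    - [0.15, 0, 0, -3.4, 0, 0, 0]

```text
time_s: 34.0
ee_pos: [0.6501, 0.2451, 0.2056]
tool_rot: [-0.0, 0.707, -0.707, 0.0]
force: [-0.0, 0.0, -0.9]
gripper_width: 0.0189
grasp_force: 24.6
```

Emit:
arm_command:
  commands:
    - [0.15, 0, 0, -0.2, 0, 0, 0]
    - [0.15, 0, 0, -0.2, 0, 0, 0]
    - [0.15, 0, 0, -0.2, 0, 0, 0]

```text
time_s: 34.38
ee_pos: [0.65, 0.245, 0.2033]
tool_rot: [-0.0, -0.707, 0.707, -0.0]
force: [0.2, -0.3, -0.5]
gripper_width: 0.0186
grasp_force: 24.6
```

Emit:
arm_command:
  commands:
    - [0.15, 0, 0, -0.2, 0, 0, 0]
    - [0.15, 0, 0, -0.2, 0, 0, 0]
    - [0.15, 0, 0, -0.2, 0, 0, 0]

```text
time_s: 34.75
ee_pos: [0.65, 0.245, 0.2013]
tool_rot: [-0.0, -0.707, 0.707, -0.0]
force: [0.1, -0.6, -0.1]
gripper_width: 0.0184
grasp_force: 24.6
```

Emit:
arm_command:
  commands:
    - [0.15, 0, 0, -0.15, 0, 0, 0]
    - [0.15, 0, 0, -0.15, 0, 0, 0]
    - [0.15, 0, 0, -0.15, 0, 0, 0]

```text
time_s: 35.12
ee_pos: [0.6502, 0.2451, 0.2004]
tool_rot: [-0.0, 0.707, -0.707, 0.0]
force: [-0.8, -0.0, 3.2]
gripper_width: 0.0185
grasp_force: 24.9
```

Seated at 0.2004, the expected height. Releasing and retreating.

Emit:
arm_command:
  commands:
    - [0.35, 0, 0, 0, 0, 0, 0]
    - [0.5, 0, 0, 0, 0, 0, 0]
    - [0.5, 0, 0, 0, 0, 0, 0]
    - [0.5, 0, 0, 0, 0, 0, 0]
    - [0.5, 0, 0, 2, 0, 0, 0]
    - [0.5, 0, 0, 5, 0, 0, 0]
    - [0.5, -2, -4, 8, 0, 0, 0]
    - [0.5, -5, -9, 8, 0, 0, 0]
    - [0.5, -8, -14, 8, 0, 0, 0]
    - [0.5, -8, -14, 8, 0, 0, 0]
    - [0.5, -8, -14, 8, 0, 0, 0]
    - [0.5, -8, -14, 8, 0, 0, 0]

```text
time_s: 36.62
ee_pos: [0.5705, 0.1059, 0.2793]
tool_rot: [0.0, 0.707, -0.707, -0.0]
force: [0.4, -0.7, 0.3]
gripper_width: 0.0427
grasp_force: 0.0
```

```bash
python3 - <<'E'
from h import *
b=cap('scene'); d=cap('side'); s=status.sense(); print(s['ee_pos'],s['grasp_force'])
for c,n in((b,'scene'),(d,'side')):
    print(n,[proj(c,[.65,.245,z]).round(0).tolist() for z in (.1,.189,.214)])
p=proj(d,[.65,.245,.15]).astype(int)
cv2.imwrite('pics/end.png',cv2.resize(np.hstack([b['image'][150:350,250:450],d['image'][p[1]-100:p[1]+100,p[0]-100:p[0]+100]])[:,:,::-1],None,fx=2,fy=2,interpolation=cv2.INTER_CUBIC))
E
```

```text
[0.57045145 0.10594962 0.27915612] 0.0
scene [[350.0, 284.0], [357.0, 255.0], [359.0, 246.0]]
side [[265.0, 161.0], [265.0, 136.0], [265.0, 129.0]]
```

View pics/end.png

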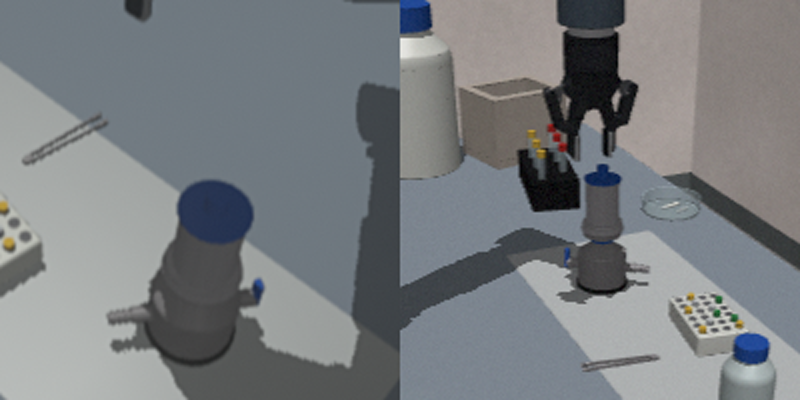

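The stack stands upright with the lid flat on the rim and the gripper clear; the forceps, rack and bottle look where they were. Handing in.

```bash
python3 -c "
from h import *
print(r.finish_job())"
```

```text
the job is handed in; nothing more can be done
None
```

The filter head is built on the stand in the order asked (screen, filter, funnel, lid), with every piece lowered and released, and the job is handed in; the hand-in call returned no verdict.

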